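Stow the parts cups on the leaning post

ROBOT

A 6-joint arm with a two-finger parallel gripper is mounted at the origin on the work surface. World frame = base frame: x ahead of the robot, y to its left, z up, the work surface at z = 0. Lengths are in mm, angles in rad, forces in N, time in s.
With the tool pointing down it reaches from about 350 to 925 mm from the base axis. Payload 6.4 kg.
Tool frame: the origin (TCP) lies midway between the tips of the shut fingers; the grasp point (between the pads) lies arm.hold_point_z behind it (arm.hold_point_z is the distance from the TCP to the grasp point, in mm); z points along the fingers, y is the line along which they close (so a half turn about z gives the same grasp; the last joint's range is limited). The gripper opens to 85 mm and grips with 20 to 120 N. Pads are 22 mm wide; open, the fingers measure 114 mm over their backs; the gripper's body (76 mm by 85 mm) begins 54 mm behind the grasp point. The pads swing forward as they close: fully open they stand 13 mm farther back than shut.
Start: joints at [1.115, 0.245, 1.558, -0, 1.339, -0.174], TCP at [180.752, 624.374, 231.29] pointing down, gripper open.
Joint ranges: [-3.13, 3.13], [-1.02, 2.26], [0.13, 2.54], [-0.95, 4.09], [0.21, 2.88], [-2.74, 2.74]. Speed limits (rad/s): [2.57, 2.57, 3.14, 3.14, 3.14, 3.14].

INTERFACE

Orientations are given as a rotation vector (axis times angle).
In Python, from plant import arm, solver, cams, finder gives the robot as it stands. Calls block until the motion is done:
- arm.reach(position, orientation): joint-space move of the TCP to a pose.
- arm.move_l(position, attitude=None, velocity=150, threshold=None): straight line of the TCP; attitude=None keeps the orientation; velocity is the mean speed in mm/s. With threshold (N) it stops when the force on the tool has changed by that much, and returns True; else False.
- arm.move_j(angles): joint-space move.
- arm.command_gripper(opening, squeeze=None): finger opening in mm; squeeze is the grip in N (None keeps the last); returns when the fingers have stopped.
- arm.pause(seconds).
- solver.solve_ik(position, orientation): joint angles nearest the present ones, or None.
- arm.read_state(): the state.
- cams.grab_frame(name): name is "scene" or "top" or "wrist"; returns a dict with "frame" (420x560x3 uint8, blue, green, red), "range_z" (420x560 float32, mm along the optical axis (not along the pixel's ray), 0 where there is no reading), "fx", "fy", "cx", "cy" (pixels), "rvec" (rotation vector, rad) and "tvec" (3), from world to camera coordinates, as OpenCV has them. Camera axes: x right, y down, z forward; pixel columns grow to the right and rows downward; lengths in mm; the calibration is good to about 2 mm. A picture is of the moment at which its call begins.
A pose or a line that the arm cannot do raises arm.MotionError and nothing moves.
- arm.job_done(): hands the job in; it is judged then, once.
Trained networks look in a picture, given as the dict that the camera call returned (one of the last four; its "shot" number tells which), for a name from the list of things; names that differ only in an ending like _2 or _b are one class to them, and where a whole thing is asked for, a point or a joint stands for the part that bears it (a point fixed in the world has none). Each returns a list of dicts, best first, with "p" (0 to 1); they miss things now and then, are a little off and sometimes report something else, mostly with a low value. They report only what shows in the picture. A call takes as long as a camera call. They do not tell look-alikes from the thing itself.
- finder.spot_in(query, picture): "box" ([centre column, centre row, width, height] in pixels, round what is visible of it).
- finder.landmark_of(query, picture): "pixel" ([column, row] in pixels: a listed point, or the origin of a listed thing).
The state is a dict: "clock": time; "qpos": joint angles; "qd": joint speeds; "joint_torque": joint torques, N m; "ee_pos": TCP position; "ee_rot": TCP orientation; "force": force on the tool from outside, world axes, zero at the start; "wrist_torque": the same for the moment, N m; "opening": finger opening in mm; "grip_force": force on a finger pad.
Only numpy, scipy, OpenCV 4.12 (cv2) and the standard library are available. Lean on these libraries where they do the work, as an engineer would, in place of code of your own. Each camera call takes 0.05 s, during which the arm holds its last target. There are 200 camera calls.

TASK

Put the two loose parts cups away on the leaning post: nest them in the cup that slides on the post, so that all three make one straight stack with each cup fully home in the one below, and press the stack down onto the post's end face with a firm but gentle push of about 25 N, held for a moment. Let go of the stack, and leave the tin, the jar, the black frame, the ring and the screwdriver where they are.

Things in the scene. Friction and masses are not known exactly. Their poses are not given: they have to be found in the camera images.
- cup_a: Loose round aluminium parts cup, 80 mm tall, about 0.15 kg, upright on the bench. Origin: centre of its underside; z along its axis to the open mouth; yaw does not matter. Outside: tapered body, radius 21.5 mm at z = 0 to 28.5 mm at z = 46 mm; there a square shoulder steps out to a straight collar of radius 33 mm (66 mm across) up to the rim at z = 80 mm.
- cup_b: Second loose cup, same shape and start as cup_a. Inside of every cup: bore radius 30.5 mm from the rim down to z = 52 mm, then tapering to 24 mm at the inner floor, z = 28 mm. A cup nests in another until its shoulder lies on the lower rim, so it stands 34 mm further along the axis and its whole collar stays free to grip.
- seat: The sliding cup: a third cup of cup_a's shape, captive on the leaning post; origin and z as cup_a. It leans 30 degrees from vertical to the stand's -x side, roughly to the robot. It starts 18 to 24 mm from the post's face, has no spring, stays where left, cannot tip. It slides stiffly: a push of 6 to 12 N along the axis moves it, down to a hard stop on the post's face.
- seat_mouth (a point): Centre of the sliding cup's mouth, in the plane of its rim, 80 mm along z from its origin; axes as seat. Fully nested, the first cup has its origin at z = -46 mm in this frame, the second at -12 mm.
- post: The fixed leaning post, grey, 60 mm in diameter; origin at the centre of its end face, z along its axis (that of the sliding cup), 30 degrees from vertical. The face's centre is 65 mm above the bench.
- stand: Fixed dark steel base plate of the post, 160 x 120 x 14 mm, with a rib of 64 mm height behind the post; origin at the centre of its underside, x level, the post leans to -x.
- tin: Loose closed tin, straight-sided, 68 to 70 mm in diameter, 70 mm tall, with a flat closed top; not a cup. Origin at the centre of its underside. Leave alone.
- jar: Loose closed white plastic jar with a black cap, 60 mm in diameter, 100 mm tall; origin at the centre of its underside. Leave alone.
- frame: Loose flat black frame with a round hole, 100 x 85 x 7 mm, with a small tab at +y; origin at the centre of its underside. Leave alone.
- knurled_ring: Loose flat steel ring, 68 mm in diameter, 8 mm thick, lying on the bench; origin at the centre of its underside. Leave alone.
- screwdriver: Loose screwdriver with a red handle, 170 mm long, lying along its x; origin under its middle. Leave alone.
There are look-alikes about, which are no part of the job. Leave any yellow look-alike of the cup_a alone. Leave any turquoise look-alike of the cup_b alone.

How it is judged (in metres and radians):
On the way:
1. both cups nested and the stack pressed onto the post's face, over 18 N passing into the sliding cup for 0.1 s (((x of cup_a in the frame of seat_mouth between -0.005 and 0.005 m and y of cup_a in the frame of seat_mouth between -0.005 and 0.005 m and z of cup_a in the frame of seat_mouth between -0.05 and -0.042 m and angle between the z axis of each of cup_a, cup_b and the z axis of seat, either way round below 0.08 rad and angle between each of cup_a, cup_b's own z axis and vertical below 1 rad and x of cup_b in the frame of seat_mouth between -0.007 and 0.007 m and y of cup_b in the frame of seat_mouth between -0.007 and 0.007 m and z of cup_b in the frame of seat_mouth between -0.016 and -0.008 m) or (x of cup_b in the frame of seat_mouth between -0.005 and 0.005 m and y of cup_b in the frame of seat_mouth between -0.005 and 0.005 m and z of cup_b in the frame of seat_mouth between -0.05 and -0.042 m and angle between the z axis of each of cup_b, cup_a and the z axis of seat, either way round below 0.08 rad and angle between each of cup_b, cup_a's own z axis and vertical below 1 rad and x of cup_a in the frame of seat_mouth between -0.007 and 0.007 m and y of cup_a in the frame of seat_mouth between -0.007 and 0.007 m and z of cup_a in the frame of seat_mouth between -0.016 and -0.008 m)) and z of seat in the frame of post below 0.003 m and contact force between any of cup_a, cup_b and seat above 18 N), for 0.1 s.
At the end, for the whole second after the job is handed in: Both cups nested in the sliding cup, either order, mouths up: origins 34 and 68 mm above its own along its axis (each within 4 mm), within 5 and 7 mm sideways, axes within 0.08 rad; the sliding cup under 3 mm from the post's face; cups at rest (((x of cup_a in the frame of seat_mouth between -0.005 and 0.005 m and y of cup_a in the frame of seat_mouth between -0.005 and 0.005 m and z of cup_a in the frame of seat_mouth between -0.05 and -0.042 m and angle between the z axis of each of cup_a, cup_b and the z axis of seat, either way round below 0.08 rad and angle between each of cup_a, cup_b's own z axis and vertical below 1 rad and x of cup_b in the frame of seat_mouth between -0.007 and 0.007 m and y of cup_b in the frame of seat_mouth between -0.007 and 0.007 m and z of cup_b in the frame of seat_mouth between -0.016 and -0.008 m) or (x of cup_b in the frame of seat_mouth between -0.005 and 0.005 m and y of cup_b in the frame of seat_mouth between -0.005 and 0.005 m and z of cup_b in the frame of seat_mouth between -0.05 and -0.042 m and angle between the z axis of each of cup_b, cup_a and the z axis of seat, either way round below 0.08 rad and angle between each of cup_b, cup_a's own z axis and vertical below 1 rad and x of cup_a in the frame of seat_mouth between -0.007 and 0.007 m and y of cup_a in the frame of seat_mouth between -0.007 and 0.007 m and z of cup_a in the frame of seat_mouth between -0.016 and -0.008 m)) and z of seat in the frame of post below 0.003 m and linear speed of each of cup_a, cup_b below 0.02 m/s); the robot touches nothing.
It fails at once if a cup is rammed into another cup with more than 60 N (contact force between any of cup_a, cup_b and seat above 60 N or contact force between cup_a and cup_b above 60 N).
It fails at once if the tin, jar, black frame, ring or screwdriver is moved by more than 40 mm (distance of any of tin, jar, frame, knurled_ring, screwdriver from where it was at the start of the episode above 0.04 m).
It also fails if it takes over 67 s, if anything falls off the work surface, if the arm or the gripper's body presses on something with over 40 N, if the wrist force passes 120 N, or if a joint passes its speed limit or range.

## Working session

There is one attempt and no reset: what is moved stays moved. The work goes in short steps, each a Python script; the robot and the scene stay as the last script left them, time stands still between calls to the robot, and variables do not carry over. Pictures are saved under pics/ and viewed, at most 10 in all, crops included, and the job is handed in when it is done.

```bash
ls; mkdir -p pics; cat > h.py <<'E'
import numpy as np, cv2
from plant import arm, solver, cams, finder
from scipy.spatial.transform import Rotation as R
def cloud(f):
    z=f["range_z"].astype(float); v,u=np.mgrid[:z.shape[0],:z.shape[1]]
    c=np.stack([(u-f["cx"])*z/f["fx"],(v-f["cy"])*z/f["fy"],z],-1)
    Rm=cv2.Rodrigues(np.array(f["rvec"],float))[0]
    w=(c-np.array(f["tvec"]).ravel())@Rm
    w[z<=0]=np.nan
    return w
E
python3 - <<'E'
from h import *
print(arm.hold_point_z, arm.read_state())
ims=[]
for n in("scene","top"):
    f=cams.grab_frame(n); np.savez(f"{n}.npz",**{k:v for k,v in f.items()}); w=cloud(f)
    cv2.imwrite(f"pics/{n}.png",f["frame"])
    print(n,"cam pos",-cv2.Rodrigues(np.array(f["rvec"],float))[0].T@np.array(f["tvec"]).ravel())
    for q in("cup_a","seat","tin","jar","frame","knurled_ring","screwdriver","stand"):
        for d in finder.spot_in(q,f)[:4]:
            b=d["box"]; u,v=int(b[0]),int(b[1])
            print(q,round(d["p"],2),np.round(b),np.round(w[min(v,419),min(u,559)]))
    for d in finder.landmark_of("seat_mouth",f)[:2]: print("mouth",d)
E
```

```text
pics
18.700000000000003 {'clock': 0.0, 'qpos': array([ 1.11489751e+00,  2.45833547e-01,  1.55901699e+00,  8.52399534e-06,
        1.33868920e+00, -1.74082475e-01]), 'qd': array([-1.05599564e-03, -1.44176968e-03, -1.35677907e-03, -5.87839641e-04,
        5.71800943e-04, -1.20459180e-05]), 'joint_torque': array([ 8.88593058e-04, -4.29495907e+01, -3.26131010e+01, -4.59197190e-05,
        5.22670118e-03,  5.50590528e-06]), 'ee_pos': array([180.49811205, 623.85688953, 230.16626204]), 'ee_rot': array([-4.41129681e-01, -3.10984907e+00,  2.90338654e-03]), 'force': array([-0.28793814,  0.48042447,  0.2370875 ]), 'wrist_torque': array([ 0.04662491, -0.00498646,  0.02369284]), 'grip_force': 0.0, 'opening': 85.10321659935852}
scene cam pos [1000.90026415  189.9860122   962.09448396]
cup_a 0.93 [297. 240.  25.  38.] [575.  -9.  29.]
cup_a 0.75 [210. 200.  30.  37.] [ 587. -256.   31.]
cup_a 0.69 [162. 197.  34.  36.] [ 642. -368.   32.]
seat 0.62 [365. 243.  35.  53.] [569. 142. 153.]
seat 0.19 [354. 266.  59.  90.] [587. 141.  72.]
tin 0.93 [302. 189.  29.  38.] [464. -58.  71.]
jar 0.8 [253. 15
[... 431 characters left out ...]
818665 -54.5054205  882.95886435]
cup_a 0.95 [381. 196.  35.  38.] [ 610. -252.   25.]
cup_a 0.93 [257. 202.  30.  36.] [592.   6.  26.]
cup_a 0.92 [311. 197.  33.  37.] [ 604. -105.   26.]
cup_a 0.62 [179. 218.  37.  42.] [545. 147. 102.]
seat 0.82 [183. 216.  38.  37.] [549. 141. 103.]
seat 0.45 [274. 141.  30.  28.] [737. -27.   0.]
tin 0.63 [293. 268.  34.  41.] [454. -68.  70.]
frame 0.62 [217. 295.  48.  44.] [402.  87.  -1.]
knurled_ring 0.52 [273. 141.  28.  28.] [737. -24.  -0.]
screwdriver 0.96 [349. 139.  13.  76.] [ 736. -189.   20.]
screwdriver 0.15 [194. 204.  67.  98.] [564. 111. 141.]
stand 0.58 [193. 206.  66.  89.] [558. 111. 151.]
mouth {'pixel': [178.7, 218.8], 'p': 0.91}
```

```bash
python3 - <<'E'
import cv2
a=cv2.imread("pics/scene.png")[130:350,120:440];b=cv2.imread("pics/top.png")[90:340,140:460]
cv2.imwrite("pics/s1.png",cv2.resize(a,None,fx=2.5,fy=2.5,interpolation=2));cv2.imwrite("pics/t1.png",cv2.resize(b,None,fx=2.4,fy=2.4,interpolation=2))
E
```

```text
(no output)
```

View pics/s1.png

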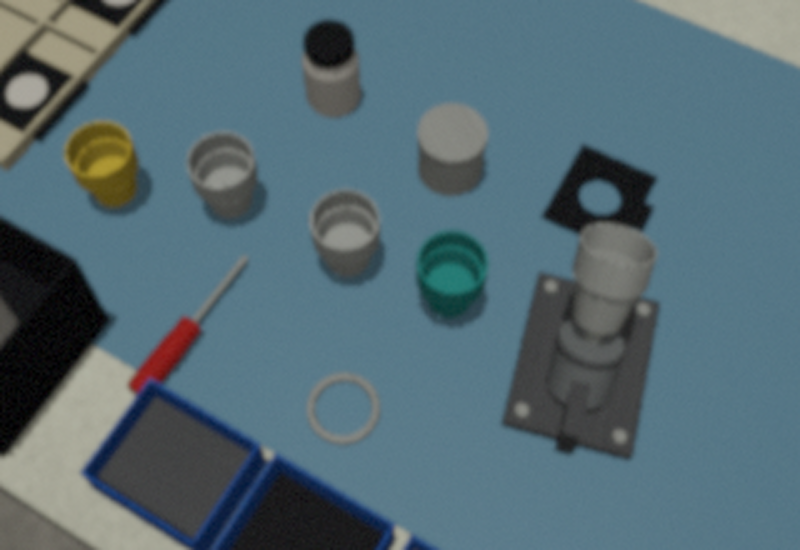

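View pics/t1.png

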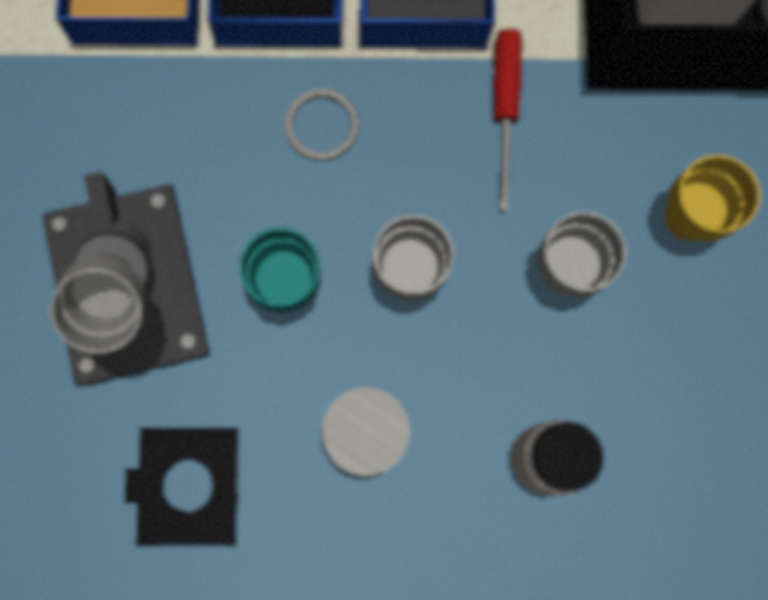

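The scene shows two silver cups (top-image px about (311,197) and (381,196)). The turquoise (257,202) and yellow cups are look-alikes, and the seat mouth is at about (179,219). Next I fit the cup profiles to the depth data.

```bash
cat >> h.py <<'E'
from scipy.optimize import least_squares
CUP=np.array([[0,0],[21.5,0],[28.5,46],[33,46],[33,80],[30.5,80],[30.5,52],[24,28],[0,28]],float)
def pdist(q,P):
    d=np.full(len(q),1e9)
    for a,b in zip(P[:-1],P[1:]):
        t=np.clip(((q-a)@(b-a))/((b-a)@(b-a)),0,1); d=np.minimum(d,np.linalg.norm(q-a-t[:,None]*(b-a),axis=1))
    return d
def rh(p,o,d):
    h=(p-o)@d; return np.c_[np.linalg.norm(p-o-h[:,None]*d,axis=1),h]
def fit_cup(p):
    f=lambda x:pdist(rh(p,np.array([x[0],x[1],0]),np.array([0,0,1.])),CUP)
    r=least_squares(f,[*np.mean(p[:,:2],0)],loss="soft_l1"); return r.x,np.median(np.abs(r.fun))
def axis(a): return np.array([.5*np.cos(a),.5*np.sin(a),.75**.5])
POST=np.array([[0,0],[30,0],[30,-60]],float)
def fit_seat(p,x0=(600,130,2.9,21)):
    def f(x):
        q=rh(p,np.array([x[0],x[1],65]),axis(x[2]))
        return np.minimum(np.minimum(pdist(q-[0,x[3]],CUP),pdist(q,POST)),12)
    r=min((least_squares(f,[x0[0],x0[1],a,x0[3]],loss="soft_l1",x_scale=[1,1,.02,1]) for a in(2.6,2.9,3.2,3.5)),key=lambda r:r.cost); return r.x,np.median(r.fun),len(p)
E
python3 - <<'E'
from h import *
for n in("scene","top"):
    f=dict(np.load(n+".npz")); w=cloud(f).reshape(-1,3); w=w[~np.isnan(w[:,0])]
    bench=w[(abs(w[:,2])<8)&(abs(w[:,0]-550)<150)&(abs(w[:,1])<200)]; print(n,"bench z",np.median(bench[:,2]),bench[:,2].std())
    for c in((604,-105),(604,-252)):
        for _ in range(2):
            m=(np.hypot(w[:,0]-c[0],w[:,1]-c[1])<50)&(w[:,2]>12)&(w[:,2]<95)
            c,e=fit_cup(w[m])
        print(c,e,m.sum(),w[m][:,2].max())
    m=(np.hypot(w[:,0]-575,w[:,1]-135)<75)&(w[:,2]>30)&(w[:,2]<185)
    x,e,k=fit_seat(w[m]); print("seat",x,e,k,"mouth",np.r_[x[:2],65]+(80+x[3])*axis(x[2]))
E
```

```text
scene bench z 2.916792587943582 1.8165650483157938
[ 595.18489462 -105.36421793] 0.7862528052692942 750 85.69907619406146
[ 599.33015581 -245.75605475] 0.8939885763883808 729 85.6789921199822
seat [581.38890049 144.1502262    3.39210024  23.22931084] 0.8065259025485112 1931 mouth [531.38530792 131.35517311 154.3992056 ]
top bench z 0.6814370605696376 1.9068061023914888
[ 594.60591068 -105.68096906] 0.7260580594377348 950 82.13610105185846
[ 597.74887876 -243.84424763] 0.7213741268686977 1014 83.94758036506609
seat [582.32742862 145.44863061   3.43185912  21.19590496] 0.8027932585351039 1774 mouth [533.8461077  130.96711422 152.63822446]
```

```bash
cat >> h.py <<'E'
def ori(d,sgn=1):
    z=-d/np.linalg.norm(d); y=np.cross(z,[1,0,0]) if abs(z[0])<.05 else np.cross([0,0,1.],z)
    y=sgn*y/np.linalg.norm(y); return R.from_matrix(np.c_[np.cross(y,z),y,z]).as_rotvec()
E
python3 - <<'E'
from h import *
f=dict(np.load("top.npz")); w=cloud(f); hsv=cv2.cvtColor(f["frame"],cv2.COLOR_BGR2HSV)
d=axis(3.37); mouth=np.array([532.5,131,153.])
for s in(1,-1):
    for nm,p,o in(("look",mouth+150*d,ori(d,s)),("pre",mouth+60*d,ori(d,s)),("in",mouth-4*d,ori(d,s)),("cupA",np.array([595,-105,42.]),ori(np.array([0,0,1.]),s)),("cupB",np.array([598.5,-245,42.]),ori(np.array([0,0,1.]),s)),("cupBhi",np.array([598.5,-245,142.]),ori(np.array([0,0,1.]),s))):
        print(s,nm,R.from_rotvec(o).as_matrix()[:,1].round(2),solver.solve_ik(p,o))
E
```

```text
1 look [-0.23  0.97  0.  ] [-0.08247277 -0.58676695  2.25288199  0.18511208  0.98087584 -1.94597888]
1 pre [-0.23  0.97  0.  ] [-0.04552663 -0.34985156  2.24257516  0.19942511  0.75154485 -1.95611807]
1 in [-0.23  0.97  0.  ] [-0.02424726 -0.1630692   2.20686068  0.22329938  0.59971811 -1.97606969]
1 cupA [ 0. -1.  0.] [-3.62132285e-01  3.77015547e-01  1.77497945e+00 -4.44089210e-16
  9.89597661e-01  1.20866404e+00]
1 cupB [ 0. -1.  0.] [-5.63551762e-01  4.59855599e-01  1.66038152e+00 -4.44089210e-16
  1.02135553e+00  1.00724457e+00]
1 cupBhi [ 0. -1.  0.] [-5.63551762e-01  3.26195034e-01  1.62958379e+00 -4.44089210e-16
  1.18581383e+00  1.00724457e+00]
-1 look [ 0.23 -0.97  0.  ] [-0.08247277 -0.58676695  2.25288199  0.18511208  0.98087584  1.19561377]
-1 pre [ 0.23 -0.97  0.  ] [-0.04552663 -0.34985156  2.24257516  0.19942511  0.75154485  1.18547458]
-1 in [ 0.23 -0.97  0.  ] [-0.02424726 -0.1630692   2.20686068  0.22329938  0.59971811  1.16552296]
-1 cupA [0. 1. 0.] [-0.36213228  0.37701555  1.77497945  0.          0.98959766 -1.93292861]
-1 cupB [0. 1. 0.] [-0.56355176  0.4598556   1.66038152  0.          1.02135553 -2.13434809]
-1 cupBhi [0. 1. 0.] [-0.56355176  0.32619503  1.62958379  0.          1.18581383 -2.13434809]
```

```bash
python3 - <<'E'
from h import *
d=axis(3.37); mouth=np.array([532.5,131,153.])
arm.reach(mouth+150*d,ori(d,-1)); arm.pause(.3)
f=cams.grab_frame("wrist"); np.savez("w1.npz",**f); cv2.imwrite("pics/w1.png",f["frame"])
w=cloud(f).reshape(-1,3); w=w[~np.isnan(w[:,0])]
m=(np.hypot(w[:,0]-560,w[:,1]-138)<75)&(w[:,2]>30)&(w[:,2]<185)
x,e,k=fit_seat(w[m],(582,145,0,22)); print("seat",x,e,k,"mouth",np.r_[x[:2],65]+(80+x[3])*axis(x[2]))
b=w[(abs(w[:,2])<8)]; print(len(b),np.median(b[:,2]) if len(b) else 0)
print(finder.landmark_of("seat_mouth",f)[:1])
# close look at cups
arm.reach([597,-150,250],ori(np.array([0,0,1.]),1)); arm.pause(.3)
f=cams.grab_frame("wrist"); np.savez("w2.npz",**f); cv2.imwrite("pics/w2.png",f["frame"])
w=cloud(f).reshape(-1,3); w=w[~np.isnan(w[:,0])]
for c in((595,-105),(598.5,-245)):
    for _ in range(2):
        m=(np.hypot(w[:,0]-c[0],w[:,1]-c[1])<50)&(w[:,2]>12)&(w[:,2]<95)
        if m.sum()<50: break
        c,e=fit_cup(w[m])
    print(c,e,m.sum())
print(arm.read_state()["clock"],arm.read_state()["force"])
cv2.imwrite("pics/w12.png",np.vstack([cv2.imread("pics/w1.png"),cv2.imread("pics/w2.png")])[::1][:, :].copy()[::2,::2] if 0 else cv2.resize(np.hstack([cv2.imread("pics/w1.png"),cv2.imread("pics/w2.png")]),(800,300)))
E
```

```text
seat [584.30011542 147.01705587   3.38942372  23.22434767] 0.613600909595629 4739 mouth [534.26486143 134.35649325 154.39490737]
143839 2.094674846116077
[{'pixel': [275.5, 192.6], 'p': 0.93}]
[ 597.7269874  -106.19893612] 0.5928845903133819 3843
[ 601.40378091 -242.69966525] 0.5751024947636605 4078
4.9917 [ 0.32474574 -1.03770089 -0.96871234]
```

View pics/w12.png

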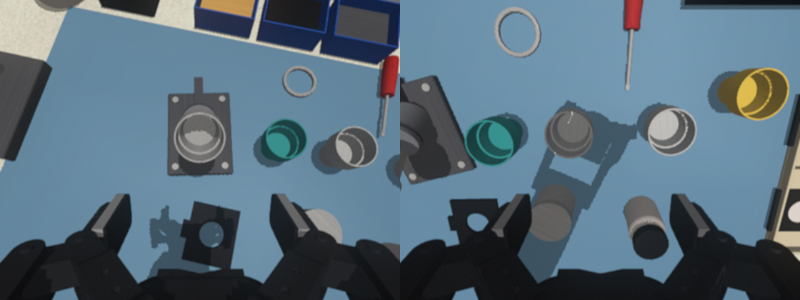

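w1 shows the seat mouth with the fingers in view. w2 shows both silver cups, left at about (570,133) and right at about (672,130) in the combined picture. The fits from the different cameras agree within 3 mm, so I'm grasping the first cup.

```bash
python3 - <<'E'
from h import *
up=np.array([0,0,1.]); c=np.array([596.7,-106,0])
arm.reach(c+[0,0,140],ori(up,1))
print(arm.move_l(c+[0,0,42],velocity=120,threshold=12))
print(arm.command_gripper(60,60)); s=arm.read_state(); print(s["opening"],s["grip_force"],s["ee_pos"],s["force"])
f=cams.grab_frame("wrist"); np.savez("w3.npz",**f); cv2.imwrite("pics/w3.png",f["frame"])
w=cloud(f).reshape(-1,3); w=w[~np.isnan(w[:,0])]
m=(np.hypot(w[:,0]-597,w[:,1]+106)<29)&(w[:,2]>12)&(w[:,2]<95); print(fit_cup(w[m]),m.sum())
arm.move_l(c+[0,0,200],velocity=150); s=arm.read_state(); print(s["opening"],s["grip_force"],s["ee_pos"],s["force"],s["clock"])
E
```

```text
False
False
65.50880079596395 67.35048260190524 [ 598.02471784 -106.35095186   43.695956  ] [-0.23697385  1.0852286   6.18194638]
(array([ 598.41569406, -104.87299228]), np.float64(0.6110094417995068)) 8613
65.86134559817268 66.89809763920493 [ 595.88699162 -105.71502597  198.47035136] [ 0.15679683 -0.0636207  -1.71374907] 8.0667
```

View pics/w3.png

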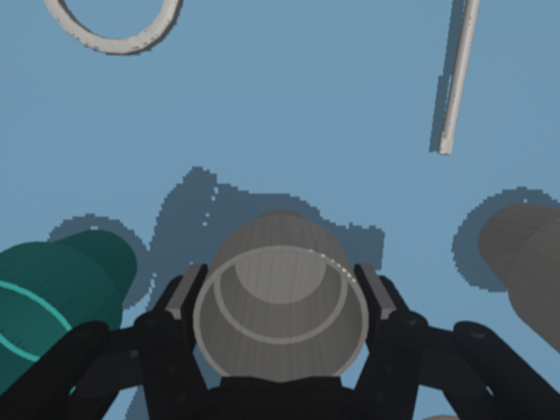

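```bash
cat >> h.py <<'E'
A=3.39; D=axis(A); M=np.array([533.7,132.8,153.8])
E1=np.array([D[2]*np.cos(A),D[2]*np.sin(A),-.5]); E2=np.cross(D,E1)   # lateral axes
def rel(n,g):
    """held cup axis vs seat axis in one camera; g = guess of gap (cup origin above mouth)"""
    f=cams.grab_frame(n); w=cloud(f).reshape(-1,3); w=w[~np.isnan(w[:,0])]
    v=w-M; h=v@D; q=np.c_[v@E1,v@E2]; r=np.hypot(*q.T); out=[]
    for lo,hi,z0 in((-98,4,-80),(g+2,g+84,g)):
        m=(r<42)&(h>lo)&(h<hi); P=np.c_[q[m],h[m]]
        fun=lambda x:np.minimum(pdist(np.c_[np.hypot(P[:,0]-x[0],P[:,1]-x[1]),P[:,2]-z0-x[2]],CUP),8)
        s=least_squares(fun,[0,0,0],loss="soft_l1"); out.append(s.x); print(n,s.x.round(2),m.sum(),round(np.median(s.fun),2))
    return out[1]-out[0]
def st():
    s=arm.read_state(); v=s["ee_pos"]-M; F=s["force"]
    print("t%.1f op%.1f tcp(lat,lat,ax)"%(s["clock"],s["opening"]),(np.array([E1,E2,D])@v).round(2),"F",(np.array([E1,E2,D])@F).round(2),"ax err",np.degrees(np.arccos(np.clip(-R.from_rotvec(s["ee_rot"]).as_matrix()[:,2]@D,-1,1))).round(2)); return s
E
python3 - <<'E'
from h import *
arm.reach(M+(25+43.7)*D,ori(D,-1)); arm.pause(.4); s=st()
for n in("scene","top"): print(rel(n,25))
f=cams.grab_frame("scene"); cv2.imwrite("pics/s2.png",cv2.resize(f["frame"][150:310,280:440],None,fx=3.5,fy=3.5,interpolation=2))
E
```

```text
t9.5 op66.4 tcp(lat,lat,ax) [-0.17  0.46 68.56] F [ 1.03 -0.11 -1.69] ax err 0.03
scene [1.21 1.02 3.49] 1150 0.61
scene [0.91 1.02 3.57] 1389 0.66
[-0.30697486  0.00498405  0.07821777]
top [ 0.18  0.99 -0.74] 660 0.71
top [ 1.43  2.19 -0.37] 988 0.69
[1.25676212 1.20073386 0.37022647]
```

View pics/s2.png

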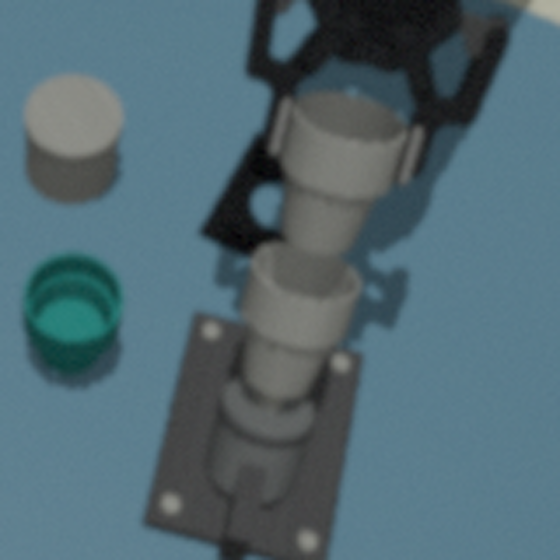

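The held cup is clearly coaxial with the seat, within about 1 mm, so I'm inserting it.

```bash
python3 - <<'E'
from h import *
L=-.4*E1-.5*E2
print(arm.move_l(M+L+(43.7-25)*D,velocity=60,threshold=6)); s=st()
print(arm.move_l(M+L+(43.7-54)*D,velocity=20,threshold=6)); s=st()
arm.pause(.3); s=st()
print(rel("scene",-46))
E
```

```text
False
t10.6 op65.8 tcp(lat,lat,ax) [-0.76 -0.44 18.95] F [ 1.03  0.52 -2.49] ax err 0.04
True
t11.6 op65.7 tcp(lat,lat,ax) [ 0.03 -0.53 -3.78] F [-0.91  0.    1.12] ax err 0.06
t11.9 op65.8 tcp(lat,lat,ax) [ 0.7  -0.6  -3.81] F [-2.58  1.26  3.  ] ax err 0.11
scene [1.45 0.83 2.3 ] 838 0.64
scene [-1.35  0.44 -1.42] 1432 1.83
[-2.80045145 -0.38925932 -3.72014144]
```

```bash
python3 - <<'E'
from h import *
L=-.4*E1-.5*E2
for a in(-6,-8):
    print(arm.move_l(M+L+a*D,velocity=15,threshold=14)); s=st()
f=cams.grab_frame("scene"); cv2.imwrite("pics/s3.png",cv2.resize(f["frame"][150:310,280:440],None,fx=3.5,fy=3.5,interpolation=2))
E
```

```text
False
t12.3 op66.2 tcp(lat,lat,ax) [ 0.62 -0.65 -6.2 ] F [1.67 1.34 5.78] ax err 0.36
False
t12.6 op66.0 tcp(lat,lat,ax) [ 0.63 -0.65 -8.3 ] F [2.11 1.45 4.22] ax err 0.36
```

View pics/s3.png

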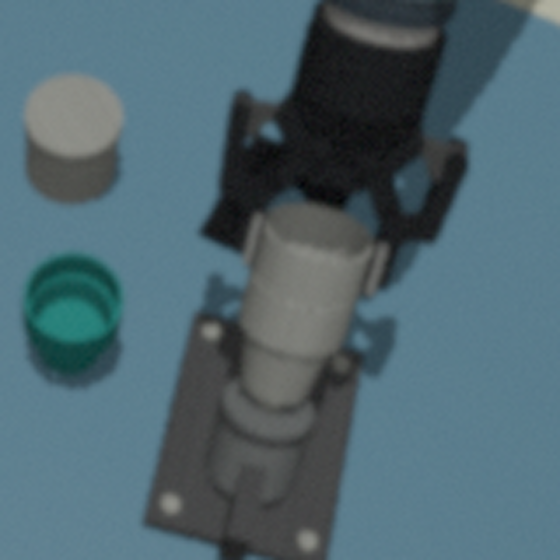

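Cup 1 is fully home: the collars are flush and the seat slides with it. I'm releasing it and fetching the second cup.

```bash
python3 - <<'E'
from h import *
arm.command_gripper(85); s=st(); p=s["ee_pos"]
arm.move_l(p+110*D,velocity=150)
up=np.array([0,0,1.]); c=np.array([599.7,-243.8,0])
arm.reach(c+[0,0,190],ori(up,1)); 
for n in("scene","top"):
    f=cams.grab_frame(n); w=cloud(f).reshape(-1,3); w=w[~np.isnan(w[:,0])]
    v=w-M; h=v@D; q=np.c_[v@E1,v@E2]; m=(np.hypot(*q.T)<42)&(h>-90)&(h<50); P=np.c_[q[m],h[m]]
    # stack of two cups: origin offsets t, t+34, free tilt of upper not fitted
    fun=lambda x:np.minimum(np.minimum(*(pdist(np.c_[np.hypot(P[:,0]-x[0],P[:,1]-x[1]),P[:,2]-k-x[2]],CUP) for k in(-85,-51))),8)
    r=least_squares(fun,[0,0,0],loss="soft_l1"); print(n,r.x,np.median(r.fun),np.percentile(r.fun,90))
arm.move_l(c+[0,0,120]); 
print(arm.move_l(c+[0,0,42],velocity=100,threshold=12))
arm.command_gripper(60,60); s=arm.read_state(); print(s["opening"],s["grip_force"],s["ee_pos"],s["force"])
f=cams.grab_frame("wrist"); np.savez("w4.npz",**f)
w=cloud(f).reshape(-1,3); w=w[~np.isnan(w[:,0])]
m=(np.hypot(w[:,0]-c[0],w[:,1]-c[1])<29)&(w[:,2]>12)&(w[:,2]<95); print(fit_cup(w[m]),m.sum())
arm.move_l(c+[0,0,240],velocity=150); s=arm.read_state(); print(s["opening"],s["ee_pos"],s["force"],s["clock"])
E
```

```text
t13.0 op85.2 tcp(lat,lat,ax) [-0.29 -0.61 -8.13] F [0.11 0.49 0.03] ax err 0.25
scene [1.9626029  0.75036112 1.86848481] 0.628865467134927 1.3001494369152542
top [ 2.04927651 -0.25130252 -1.1542893 ] 0.5912104837811363 1.5468437084317335
False
65.26151144168668 66.91274803464125 [ 600.81136007 -244.56411852   43.64539042] [ 0.32520855 -0.98117952  5.44538919]
(array([ 602.54937568, -243.79112776]), np.float64(0.7186056647218706)) 9070
65.06642654904347 [ 599.10805991 -243.46258666  238.51616458] [-0.53851044  0.17130563 -1.35944585] 18.7917
```

```bash
python3 - <<'E'
from h import *
import h as H
arm.reach(M+97*D,ori(D,-1)); arm.pause(.4); st()
H.M=M+28*D
# lower cup visible part: only cup1 collar; fit against it as a cup at -80 limited to collar
for n in("scene","top"):
    f=cams.grab_frame(n); w=cloud(f).reshape(-1,3); w=w[~np.isnan(w[:,0])]
    v=w-H.M; h=v@D; q=np.c_[v@E1,v@E2]; r=np.hypot(*q.T); o=[]
    for lo,hi,ks in((-115,4,(-114,-80)),(27,109,(25,25))):
        m=(r<42)&(h>lo)&(h<hi); P=np.c_[q[m],h[m]]
        fun=lambda x:np.minimum(np.minimum(*(pdist(np.c_[np.hypot(P[:,0]-x[0],P[:,1]-x[1]),P[:,2]-k-x[2]],CUP) for k in ks)),8)
        s=least_squares(fun,[0,0,0],loss="soft_l1"); o.append(s.x); print(n,s.x.round(2),m.sum(),np.median(s.fun).round(2))
    print("rel",o[1]-o[0])
E
```

```text
t20.6 op65.1 tcp(lat,lat,ax) [-0.13  0.3  96.94] F [-0.05 -0.32 -0.92] ax err 0.01
scene [1.94 0.84 2.46] 1559 0.58
scene [0.13 1.51 3.27] 1439 0.69
rel [-1.80526733  0.66195164  0.81578675]
top [ 2.19 -0.36 -0.35] 901 0.54
top [1.07 2.24 0.35] 1159 0.66
rel [-1.12005832  2.59409427  0.70153924]
```

```bash
python3 - <<'E'
from h import *
L=1.3*E1-1.0*E2
print(arm.move_l(M+L+97*D,velocity=20)); st()
print(arm.move_l(M+L+45*D,velocity=60,threshold=6)); st()
print(arm.move_l(M+L+18*D,velocity=20,threshold=9)); st()
arm.pause(.2); st()
f=cams.grab_frame("scene"); cv2.imwrite("pics/s4.png",cv2.resize(f["frame"][150:310,280:440],None,fx=3.5,fy=3.5,interpolation=2))
E
```

```text
False
t21.0 op65.1 tcp(lat,lat,ax) [ 1.45 -1.11 96.98] F [ 0.05 -0.51 -0.65] ax err 0.01
False
t22.0 op65.4 tcp(lat,lat,ax) [ 0.91 -0.96 45.28] F [ 2.11 -0.47 -1.21] ax err 0.04
False
t23.5 op65.7 tcp(lat,lat,ax) [ 1.29 -1.11 18.1 ] F [3.03 0.45 5.64] ax err 0.04
t23.7 op65.1 tcp(lat,lat,ax) [ 1.24 -1.08 18.13] F [ 1.26 -0.21  5.15] ax err 0.03
```

View pics/s4.png

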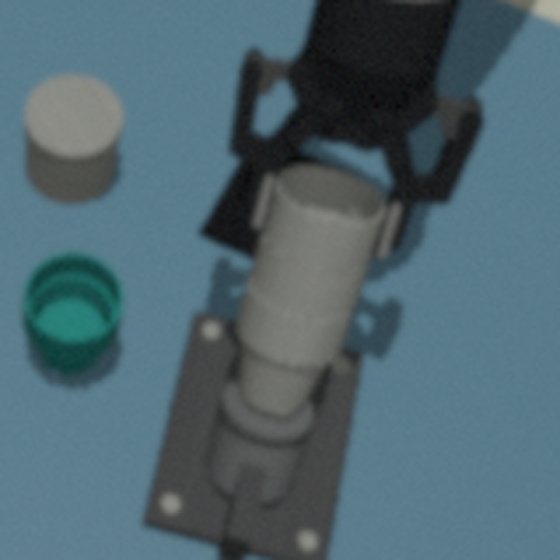

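All three cups form a straight stack and it is sliding. I'm continuing down to the stop and pressing.

```bash
python3 - <<'E'
from h import *
L=1.3*E1-1.0*E2
hit=False
a=18
while not hit and a>-4:
    a-=4; hit=arm.move_l(M+L+a*D,velocity=10,threshold=12); s=st()
arm.pause(.3); s=st()
a=(s["ee_pos"]-M)@D
for i in range(25):
    F=np.mean([arm.read_state()["force"]@D for _ in range(3)])
    if F>24: break
    a-=.4; arm.move_l(M+L+a*D,velocity=6,threshold=10); arm.pause(.1)
    print(round(a,1),round(arm.read_state()["force"]@D,1))
arm.pause(.6); st()
E
```

```text
t24.3 op65.3 tcp(lat,lat,ax) [ 1.27 -1.06 14.07] F [3.02 0.27 5.06] ax err 0.02
t24.8 op65.3 tcp(lat,lat,ax) [ 1.21 -1.14 10.23] F [2.88 0.17 9.02] ax err 0.03
t25.1 op65.3 tcp(lat,lat,ax) [ 1.17 -1.42 10.15] F [ 3.47  0.62 10.09] ax err 0.13
t25.4 op65.2 tcp(lat,lat,ax) [ 1.22 -1.38 10.15] F [2.91 1.45 9.15] ax err 0.11
9.8 10.5
9.4 15.8
9.0 20.3
8.6 27.0
t27.5 op65.5 tcp(lat,lat,ax) [ 0.76 -1.4   9.86] F [ 8.75 -1.21 26.36] ax err 0.31
```

Hard stop reached after about 21 mm of total travel, which matches the spec. It held 26 N. I'm letting go and checking.

```bash
python3 - <<'E'
from h import *
arm.command_gripper(85); s=st()
arm.move_l(s["ee_pos"]+130*D,velocity=120); arm.pause(.3)
for n in("scene","top","wrist"):
    f=cams.grab_frame(n); w=cloud(f).reshape(-1,3); w=w[~np.isnan(w[:,0])]
    if n=="scene": cv2.imwrite("pics/s5.png",cv2.resize(f["frame"][150:310,280:440],None,fx=3.5,fy=3.5,interpolation=2))
    P0=np.array([584,146,65.]) if 0 else M-102.5*D
    v=w-P0; h=v@D; q=np.c_[v@E1,v@E2]; m=(np.hypot(*q.T)<42)&(h>-30)&(h<155); P=np.c_[q[m],h[m]]
    def fun(x):  # lateral, post axial, seat, cup1, cup2 heights, tilt
        r=np.hypot(P[:,0]-x[0]-x[5]*P[:,2],P[:,1]-x[1]-x[6]*P[:,2]); g=lambda k,C:pdist(np.c_[r,P[:,2]-k],C)
        return np.minimum.reduce([g(x[2],POST),g(x[2]+x[3],CUP),g(x[2]+x[3]+34+x[4],CUP),g(x[2]+x[3]+68+x[4],CUP),np.full(len(r),8.)])
    r=least_squares(fun,[0,0,0,1,0,0,0],loss="soft_l1",x_scale=[1,1,1,1,1,.01,.01]); print(n,r.x.round(3),np.median(r.fun).round(2),np.percentile(r.fun,90).round(2))
st()
E
```

```text
t27.8 op84.8 tcp(lat,lat,ax) [ 1.27 -0.93  8.37] F [-0.54 -0.84  0.45] ax err 0.22
scene [ 1.993e+00  9.720e-01  3.167e+00 -5.250e-01  5.230e-01  3.000e-03
 -6.000e-03] 0.62 1.45
top [ 2.168e+00 -3.880e-01  5.890e-01  9.520e-01 -7.340e-01  2.000e-03
  7.000e-03] 0.59 1.44
wrist [ 0.446 -1.312  1.355 -0.35   0.735  0.004 -0.005] 0.49 1.23
t29.5 op85.0 tcp(lat,lat,ax) [  1.33  -0.93 138.24] F [-0.63  0.44 -0.15] ax err 0.24
```

View pics/s5.png

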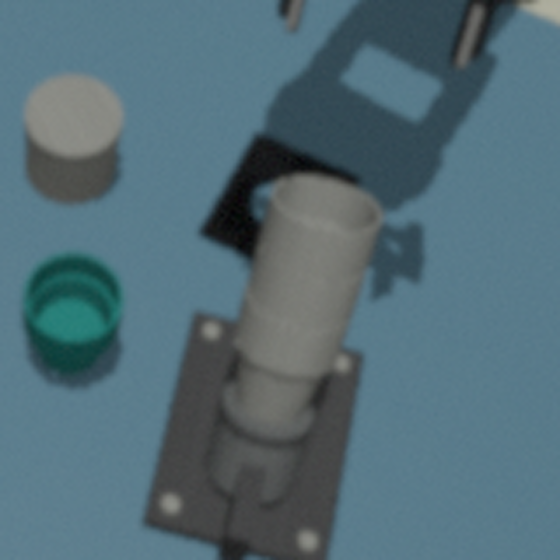

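The stack is straight and fully home, the seat is on the post's face and the gripper is clear of it. I'm handing in.

```bash
python3 -c "
from plant import arm
print(arm.job_done())"
```

```text
the job is handed in; nothing more can be done
None
```

Both loose cups are nested in the sliding cup, and the stack was pressed onto the post's face at about 26 N for 0.6 s and let go. The camera fits show it straight and within 1 mm of fully home. The other objects were not touched, and the job was handed in at about 30 s on the robot's clock; no verdict came back.

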